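# Seat the third balance slug boss up and close its keeper

### The job

Lift the lead balance slug out of its rack and lay it in the empty seat of the weight ring on the impeller, round boss facing up and flat down on the seat floor, without dropping it. Then swing that seat's keeper arm all the way round over the slug until it stops, as on the other two seats. Leave the two slugs already fitted and their keepers as they are, and leave the collar and the mallet where they lie.

Things in the scene. Friction and masses are not known exactly. Their poses are not given: they have to be found in the camera images.
- slug: Loose lead slug: square block 44 x 44 x 16 mm, 0.37 kg, round boss (diameter 16, 7 high) amid one 44 x 44 face, the other plain. Origin: centre of the 16 mm block, boss not counted; x points out of the boss face, y and z along its edges. It starts standing on a narrow edge in the rack's middle slot, z up, x level, its centre 28 mm above the table, and lifts straight up out of it.
- rack: Low toothed aluminium rack fixed to the table: foot 112 x 50 x 4 mm (x, y, z) and a bar 112 x 22, 18 mm high, crossed by three slots 18 mm wide in x with floors 6 mm above the table; a slug in a slot overhangs the bar by 11 mm at each y side. Origin on the table under the bar's middle; its x is the way the slug's boss faces at the start.
- slug_foot (a point): The centre of the slug's plain face, 8 mm behind the slug's origin along its -x axis. Axes as slug.
- stand: Fixed balancing stand, origin on the table under the spindle axis, z up. It carries a stainless impeller (diameter 320, vanes up to 105 mm above the table) and on that a grey iron weight ring (diameter 260), flat face at 115 mm. Three equal seats 75 mm from the axis: the empty one towards +x, filled ones 60 degrees either side of -x. Spindle nut: radius 18, top 139 mm (washer radius 26, top 121).
- seat (a point): Centre of the empty seat's floor, 115 mm above the table; axes parallel to the stand's. A square pocket 48 x 48 mm in a lip 6 mm high, 4 mm thick, sides along the stand's x and y. The lips at its +y and -y sides are cut away over the middle 28 mm for fingers, those at the x sides are whole. A slug lying home has its upper face at 131 mm and its boss top at 138 mm.
- keeper (a joint): Angle (rad) of the empty seat's keeper: 0 closed, at its stop, arm from its pivot in over the seat along the stand's -x; grows as it opens, counter-clockwise from above. Starts at 1.5 to 2.1 (stop 2.2). Light friction 0.06 N m; stays where left. Flat arm 12 mm wide, 133 to 138 mm above the table: passes 2 mm above a slug lying flat, overlaps it by 9 mm, clear of the boss.
- keeper_pin (a point): Centre of the top of the upright round pin on that keeper's arm, 25 mm from its pivot axis: diameter 10 mm, 22 mm tall, from 138 to 160 mm above the table. The arm's end is 6 mm beyond the pin's axis.
- keeper_pivot (a point): On that keeper's vertical pivot axis, 138 mm above the table, outboard of the seat: 118 mm from the spindle axis, 43 mm from the seat centre (fixed to the stand). A pivot head of radius 8 mm reaches 142 mm above the table.
- keeper_left (a joint): Angle of the keeper over the filled seat on the stand's +y side, 0 = closed; starts closed, same build as keeper.
- keeper_right (a joint): Angle of the keeper over the filled seat on the stand's -y side, 0 = closed; starts closed, same build as keeper.
- slug_left: Slug like the loose one, lying boss up under a closed keeper in the seat on the stand's +y side; origin at the centre of its plain underside.
- slug_right: Slug like the loose one, lying boss up under a closed keeper in the seat on the stand's -y side; origin at the centre of its plain underside.
- collar: Knurled steel shaft collar lying flat on the table, outer diameter 60 mm, bore 32 mm, 26 mm high; origin at the centre of its underside.
- mallet: Mallet with a blue rubber head (diameter 60, 95 mm long, lying along the mallet's y) and a wooden handle that runs 290 mm from the head along its -x and rests on the table; origin on the table under the head's middle.
There are look-alikes about, which are no part of the job. Leave any brown or red look-alike of the slug alone.

How it is judged:
By the outcome, as a careful person would: the job done as asked, in the order asked, and still so for the second after the job is handed in, with the robot touching nothing.
It also fails if it takes over 54 s, if anything falls off the work surface, if the arm or the gripper's body presses on something with over 40 N, if the wrist force passes 120 N, or if a joint passes its speed limit or range.

### The arm

A 6-joint arm with a two-finger parallel gripper is mounted at the origin on the work surface. World frame = base frame: x ahead of the robot, y to its left, z up, the work surface at z = 0. Lengths are in m, angles in rad, forces in N, time in s.
With the tool pointing down it reaches from about 0.325 to 0.925 m from the base axis. Payload 3.1 kg.
Tool frame: the origin (TCP) lies midway between the tips of the shut fingers; the grasp point (between the pads) lies 19 mm behind it (bot.grip_depth is the z of the grasp point in the tool frame, in m); z points along the fingers, y is the direction in which the jaws open and shut (so a half turn about z gives the same grasp; the last joint's range is limited). The gripper opens to 85 mm and grips with 20 to 120 N. Pads are 22 mm wide; open, the fingers measure 114 mm over their backs; the gripper's body (76 mm by 85 mm) begins 54 mm behind the grasp point. The pads swing forward as they close: fully open they stand 13 mm farther back than shut.
Start: joints at [-1.229, 0.217, 1.613, -0, 1.311, -0.112], TCP at [0.274, -0.562, 0.231] pointing down, gripper open.
Joint ranges: [-2.75, 2.75], [-0.78, 2.1], [0.31, 2.55], [-1.13, 4.27], [0.13, 2.63], [-2.58, 2.58]. Speed limits (rad/s): [2.79, 2.79, 3.14, 3.14, 3.14, 3.14].

### API

Orientations are given as a rotation vector (axis times angle).
In Python, from workcell import bot gives the robot as it stands.
- The arm moves only by the shell command python3 -m creep 'ROWS'. ROWS is JSON, a list of rows, each a list of 3 entries, a list of its own where there are three numbers: the shift along the world's x, y, z in units of 40 mm (1.0 is 40 mm), then the turn, a rotation vector about the world's x, y, z in units of 6 degrees (1.0 is 6 degrees), then the opening, from 0 (shut) to 1 (fully open). A call has 1 to 8 rows; each row shifts and turns the pose as measured when the row begins; what a row does not reach is not made up. A row lasts 1/10 s, in which the tool goes at most 50 mm and 8.59 degrees, less where a joint would pass 70% of its speed; a pose out of reach is approached as far as the arm can. A call is refused whole if a number of a shift passes 1 or a number of a turn 1, either way. A call with a gripper value outside its range is refused whole. The fingers move at their own pace and stop on an object; the grip force is fixed at half the most. Time passes only in rows, so rows that do not move let the fingers close. It gives the time, the measured TCP pose, the force and the opening at its end, in the units of the state.
- bot.read_state(): the state, without advancing time (a new reading comes with each control period).
- bot.snapshot(name): name is "scene" or "side" or "wrist"; returns the picture (480x640x3 uint8, red, green, blue); there is no depth.
- bot.camera_model(name): a dict with "mtx" (3x3 intrinsics, pixels), "k1" (the pictures are not rectified: a ray, as slopes to the right and down, at radius r is drawn at 1 + k1 r^2 times it, then the intrinsics apply), "camera_from_world" (4x4, takes a point from world to camera coordinates); the wrist camera has in their place "T_tool_cam" (4x4, takes a point from camera to tool coordinates, whose origin is the TCP and whose axes are the flange's). Camera axes: x right, y down, z forward; pixel columns grow to the right and rows downward; lengths in m; the calibration is good to about 2 mm. A picture is of the moment at which its call begins: read the wrist's pose just before it. camera_model takes no time and is no camera call.
- bot.finish_job(): hands the job in, once; it reports no verdict.
Trained networks look in the newest picture that a camera, given by its name, has taken for a name from the list of things; names that differ only in an ending like _2 or _b are one class to them, and where a whole thing is asked for, a point or a joint stands for the part that bears it (a point fixed in the world has none). Each returns a list of dicts, best first, with "score" (0 to 1); they miss things now and then, are a little off and sometimes report something else, mostly with a low value. They report only what shows in the picture. A call takes as long as a camera call. They do not tell look-alikes from the thing itself.
- bot.spot_in(camera, label): "rect" ([left, top, right, bottom] in pixels, round what is visible of it).
- bot.mark_of(camera, label): "at" ([column, row] in pixels: a listed point, or the origin of a listed thing).
The state is a dict: "time": time; "q": joint angles; "qd": joint speeds; "joint_torque": joint torques, N m; "tcp_pos": TCP position; "eef_rot": TCP orientation; "ft_force": force on the tool from outside, world axes, zero at the start; "wrist_torque": the same for the moment, N m; "grip_width": opening from 0.0 (shut) to 1.0 (fully open).
Only numpy, scipy, OpenCV 4.12 (cv2) and the standard library are available. Lean on these libraries where they do the work, as an engineer would, in place of code of your own. Each camera call takes 0.05 s, during which the arm holds its last target. There are 200 camera calls.

## Working session

There is one attempt and no reset: what is moved stays moved. The work goes in short steps, Python scripts to look and compute and a shell command to move; the robot and the scene stay as the last step left them, time stands still between calls to the robot, and variables do not carry over. Pictures are saved under pics/ and viewed, about 8 in all and at most 12, crops included, and the job is handed in when it is done.

```bash
mkdir -p pics; cat > h.py <<'E'
import numpy as np, cv2
from workcell import bot
from scipy.spatial.transform import Rotation as R
def cam(name):
    c=bot.camera_model(name)
    if name=="wrist":
        s=bot.read_state(); T=np.eye(4); T[:3,:3]=R.from_rotvec(s["eef_rot"]).as_matrix(); T[:3,3]=s["tcp_pos"]
        M=np.linalg.inv(T@np.array(c["T_tool_cam"]))
    else: M=np.array(c["camera_from_world"])
    return np.array(c["mtx"]),c["k1"],M
def proj(cm,P):
    K,k,M=cm; P=np.atleast_2d(P); p=(M[:3,:3]@P.T).T+M[:3,3]; s=p[:,:2]/p[:,2:]; s=s*(1+k*(s**2).sum(1,keepdims=True))
    return s@K[:2,:2].T+K[:2,2]
def ray(cm,uv):
    K,k,M=cm
    s=cv2.undistortPoints(np.array([[uv]],float),K,np.array([k,0,0,0,0.]))[0,0]
    Ri=M[:3,:3].T; return -Ri@M[:3,3], Ri@np.array([s[0],s[1],1])
def at_z(cm,uv,z):
    o,d=ray(cm,uv); return o+d*(z-o[2])/d[2]
def save(im,f): cv2.imwrite("pics/"+f,im[:,:,::-1])
E
python3 - <<'E'
from h import *
for n in ["scene","side","wrist"]:
    im=bot.snapshot(n); save(im,n+"0.png"); c=cam(n)
    for l,z in [("slug",.028),("rack",0),("stand",0),("seat",.115),("keeper_pin",.16),("keeper_pivot",.138),("collar",0),("mallet",0)]:
        for d in bot.mark_of(n,l)[:3]: print(n,l,round(d["score"],2),np.round(d["at"]),np.round(at_z(c,d["at"],z),3))
print(bot.read_state())
E
```

```text
scene slug 0.86 [474. 317.] [0.508 0.253 0.028]
scene slug 0.62 [464. 281.] [0.415 0.205 0.028]
scene slug 0.62 [422. 324.] [0.581 0.171 0.028]
scene rack 0.85 [472. 321.] [0.492 0.251 0.   ]
scene stand 0.83 [315. 268.] [ 0.527 -0.105  0.   ]
scene seat 0.67 [347. 233.] [ 0.508 -0.04   0.115]
scene keeper_pin 0.44 [372. 230.] [0.528 0.025 0.16 ]
scene keeper_pivot 0.75 [368. 234.] [0.515 0.01  0.138]
scene collar 0.68 [444. 428.] [0.75  0.281 0.   ]
scene mallet 0.68 [204. 220.] [ 0.524 -0.454  0.   ]
side slug 0.84 [295. 337.] [0.576 0.169 0.028]
side slug 0.79 [365. 370.] [0.413 0.221 0.028]
side slug 0.74 [262. 376.] [0.595 0.292 0.028]
side rack 0.71 [319. 379.] [0.5   0.242 0.   ]
side rack 0.28 [349. 257.] [ 0.564 -0.208  0.   ]
side stand 0.59 [355. 277.] [ 0.525 -0.12   0.   ]
side seat 0.6 [351. 255.] [ 0.514 -0.039  0.115]
side keeper_pin 0.54 [336. 254.] [0.526 0.038 0.16 ]
side keeper_pivot 0.71 [351. 258.] [0.501 0.01  0.138]
side keeper_pivot 0.48 [327. 228.] [ 0.593 -0.105  0.138]
side collar 0.7 [198. 366.] [0.745 0.278 0.   ]
side mallet 0.65 [383. 218.] [ 0.528 -0.451  0.   ]
{'time': 1.35, 'q': array([-1.22915896e+00,  2.16849544e-01,  1.61343148e+00,  4.42131755e-05,
        1.31133508e+00, -1.12190574e-01]), 'qd': array([-0.00082189,  0.00098432, -0.00052517, -0.00046636,  0.00065148,
       -0.00102577]), 'joint_torque': array([ 4.74877270e-04, -3.96879244e+01, -3.04246616e+01, -1.12936521e-04,
        8.15160711e-04,  2.82158101e-05]), 'tcp_pos': array([ 0.27403924, -0.56170677,  0.23131512]), 'eef_rot': array([-3.06103542e+00, -7.06745669e-01, -6.24666176e-05]), 'ft_force': array([-0.05558102, -0.36861261, -0.09695552]), 'wrist_torque': array([-0.02806015,  0.0126139 , -0.00913423]), 'grip_width': 0.9981432113754191}
```

```bash
python3 - <<'E'
import cv2,numpy as np
a=cv2.imread("pics/scene0.png");b=cv2.imread("pics/side0.png")
a1=cv2.resize(a[180:460,200:520],(800,700))[:,:]
cv2.imwrite("pics/c1.png",cv2.resize(a[180:420,220:540],(800,600),interpolation=3))
cv2.imwrite("pics/c2.png",cv2.resize(b[200:440,180:500],(800,600),interpolation=3))
E
```

```text
(no output)
```

View pics/c1.png

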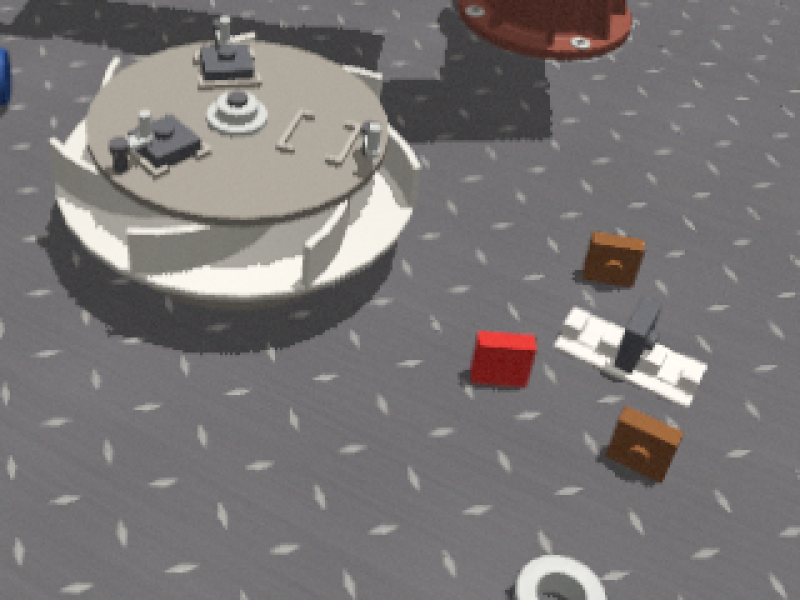

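View pics/c2.png

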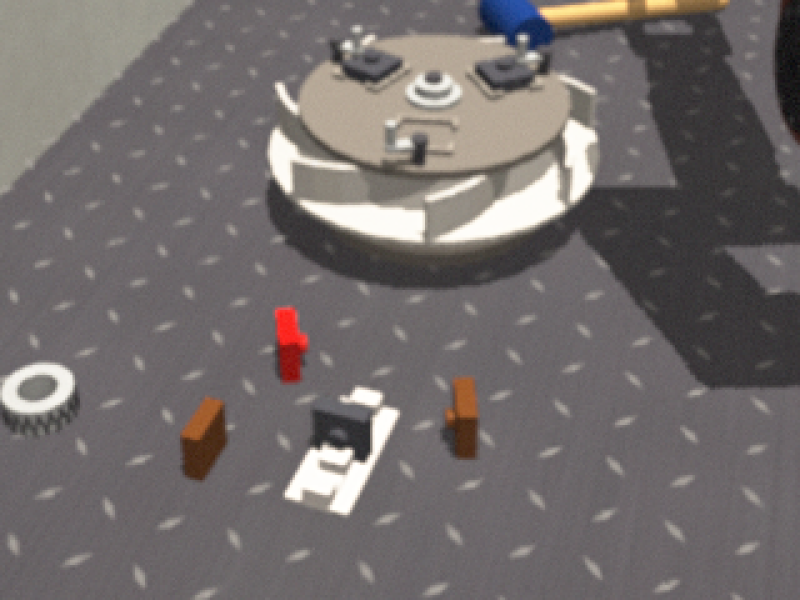

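Candidates: the dark lead slug in the rack at scene (474,317), and brown (464,281), brown (478,357) and red (422,324). Only the dark one stands in the rack's middle slot, so it is the one meant. In the side crop its boss faces the side camera. The empty seat is the bracketed pocket at scene (347,233), with its keeper swung open beside it.

I'll triangulate, then move the wrist camera over the rack for a closer view.

```bash
cat >> h.py <<'E'
def tri(obs):
    A=np.zeros((3,3));b=np.zeros(3)
    for cm,uv in obs:
        o,d=ray(cm,uv); d=d/np.linalg.norm(d); Q=np.eye(3)-np.outer(d,d); A+=Q; b+=Q@o
    return np.linalg.solve(A,b)
E
python3 - <<'E'
from h import *
S,D=cam("scene"),cam("side")
for n,a,b in [("slug",(474,317),(317,373)),("stand",(315,268),(355,277)),("seat",(347,233),(351,255)),("pivot",(368,234),(351,258)),("pin",(372,230),(336,254)),("collar",(444,428),(198,366))]:
    print(n,tri([(S,a),(D,b)]).round(3))
# foot corners from crops (x0.4)
f=lambda c,o:(c[0]*.4+o[0],c[1]*.4+o[1])
for c in [(556,345),(690,403),(706,370)]: print("scene foot",at_z(S,f(c,(220,180)),.004).round(3))
for c in [(286,496),(346,513),(399,408)]: print("side foot",at_z(D,f(c,(180,200)),.004).round(3))
# nut top
print(tri([(S,f((237,99),(220,180))),(D,f((433,77),(180,200)))]).round(3))
c=bot.camera_model("wrist");print(c["mtx"],np.round(c["T_tool_cam"],3))
E
```

```text
slug [0.501 0.252 0.022]
stand [ 0.524 -0.109  0.002]
seat [ 0.512 -0.037  0.117]
pivot [0.503 0.004 0.131]
pin [0.528 0.025 0.156]
collar [ 0.747  0.279 -0.002]
scene foot [0.521 0.197 0.004]
scene foot [0.524 0.308 0.004]
scene foot [0.482 0.311 0.004]
side foot [0.526 0.305 0.004]
side foot [0.478 0.308 0.004]
side foot [0.472 0.192 0.004]
[ 0.528 -0.109  0.136]
[[355.89679047   0.         319.45359268]
 [  0.         355.89679047 243.98408196]
 [  0.           0.           1.        ]] [[ 0.    -0.962 -0.273  0.069]
 [ 1.     0.    -0.    -0.   ]
 [ 0.    -0.273  0.962 -0.143]
 [ 0.     0.     0.     1.   ]]
```

```bash
python3 -m creep '[[[0,0.5,1],[0,0,0],1],[[0,0.5,1],[0,0,0],1],[[0,1,1],[0,0,1],1],[[0.3,1,1],[0,0,1],1],[[0.3,1,0.5],[0,0,1],1],[[0.3,1,0],[0,0,1],1],[[0.3,1,0],[0,0,1],1],[[0.3,1,0],[0,0,1],1]]'; python3 -m creep '[[[0.5,1,0],[0,0,1],1],[[0.5,1,0],[0,0,1],1],[[0.5,1,0],[0,0,1],1],[[0.5,1,0],[0,0,1],1],[[0.5,1,0],[0,0,1],1],[[0.5,1,0],[0,0,1],1],[[0.5,1,0],[0,0,1],1],[[0.5,1,0],[0,0,1],1]]'
```

```text
time: 2.15
tcp_pos: [0.3308, -0.2853, 0.4054]
eef_rot: [2.678, 1.638, -0.006]
ft_force: [0.4, 1.3, -0.5]
grip_width: 0.994
time: 2.95
tcp_pos: [0.4933, 0.049, 0.4094]
eef_rot: [1.731, 2.604, 0.006]
ft_force: [0.6, -0.6, 0.0]
grip_width: 1.0
```

```bash
python3 - <<'E'
from h import *
c=cam("wrist"); im=bot.snapshot("wrist"); save(im,"w1.png")
for l,z in [("slug",.028),("rack",0),("stand",0),("seat",.115),("keeper_pin",.16),("keeper_pivot",.138)]:
    for d in bot.mark_of("wrist",l)[:3]: print(l,round(d["score"],2),np.round(d["at"],1),np.round(at_z(c,d["at"],z),4))
print(bot.read_state()["q"].round(3))
# topdown rectified map: 1mm->1.0px; x world down.. region x .36-.66,y -.28..,.36 at z=.02
E
```

```text
slug 0.73 [309.6  63.3] [0.4183 0.204  0.028 ]
slug 0.68 [378.   53.5] [0.4985 0.2519 0.028 ]
slug 0.65 [450.4  58.3] [0.5922 0.2868 0.028 ]
rack 0.85 [376.  60.] [0.5014 0.2502 0.    ]
rack 0.18 [243.3 332.3] [ 0.4723 -0.2333  0.    ]
stand 0.73 [301.5 283.3] [ 0.5318 -0.1081  0.    ]
seat 0.79 [308.9 268.2] [ 0.5186 -0.0384  0.115 ]
keeper_pin 0.85 [335.  241.8] [0.5284 0.0185 0.16  ]
keeper_pin 0.72 [243.6 331.7] [ 0.47   -0.1317  0.16  ]
keeper_pivot 0.83 [316.1 234.8] [0.5075 0.0125 0.138 ]
keeper_pivot 0.65 [529.1 116. ] [0.6769 0.2347 0.138 ]
[-0.046 -0.165  1.678 -0.004  1.615 -0.437]
```

View pics/w1.png

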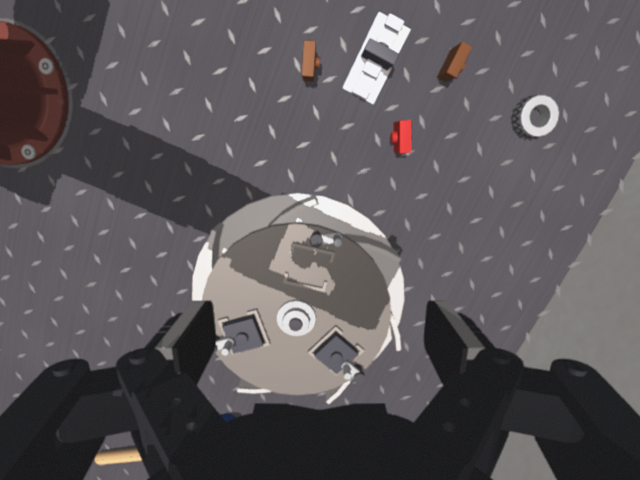

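```bash
python3 -m creep '[[[0,1,0],[0,0,-1],1],[[0,1,0],[0,0,-1],1],[[0,1,-0.5],[0,0,-1],1],[[0,1,-0.5],[0,0,-1],1],[[0,1,-0.5],[-1,0,-0.2],1],[[0,0.5,-0.5],[-1,0,0],1],[[0,0,0],[-1,0,0],1],[[0,0,0],[-1,0,0],1]]'; python3 -c "
from h import *
s=bot.read_state();print(s['q'].round(4),s['tcp_pos'].round(4),s['eef_rot'].round(4))"
```

```text
time: 4.1
tcp_pos: [0.4962, 0.2564, 0.3331]
eef_rot: [2.052, 1.858, -0.397]
ft_force: [-0.3, 0.2, 0.2]
grip_width: 0.999
[ 0.5578  0.1677  1.5361 -0.3893  1.6587  0.666 ] [0.4962 0.2564 0.3331] [ 2.0519  1.8577 -0.3972]
```

```bash
cat > fk.py <<'E'
import numpy as np
from scipy.optimize import least_squares
from scipy.spatial.transform import Rotation as R
data=[([-1.22916,.21685,1.61343,0,1.31134,-.11219],[.27404,-.56171,.23132],[-3.06104,-.70675,0]),
([-.046,-.165,1.678,-.004,1.615,-.437],[.4933,.049,.4094],[1.731,2.604,.006]),
([.5578,.1677,1.5361,-.3893,1.6587,.666],[.4962,.2564,.3331],[2.0519,1.8577,-.3972])]
def rot(q): return R.from_euler('ZYZYZ',[q[0],q[1]+q[2],q[3],q[4],q[5]+np.pi/2]) if 0 else R.from_euler('ZYZ',[q[0],q[1]+q[2],q[3]])*R.from_euler('YZ',[q[4],q[5]+np.pi/2])
def fk(q,p):
    h,L2,L3,e,Lt=p; A=R.from_euler('ZY',[q[0],q[1]]); B=R.from_euler('ZY',[q[0],q[1]+q[2]]); T=rot(q)
    return np.array([0,0,h])+A.apply([0,0,L2])+B.apply([e,0,L3])+T.apply([0,0,Lt]),T
def fit(data,p0=(.35,.35,.35,0,.22)):
    f=lambda p:np.concatenate([fk(q,p)[0]-x for q,x,_ in data]+[1e-3*(p-np.array(p0))])
    return least_squares(f,p0)
if __name__=="__main__":
    for q,x,r in data: print(np.degrees((rot(q).inv()*R.from_rotvec(r)).magnitude()))
    s=fit(data);print(s.x,np.abs(s.fun).max())
E
python3 fk.py
```

```text
0.000539277677978109
0.38619529328526525
0.0033859897838448135
[ 0.04362463  0.05806302  0.52258017 -0.40619788  0.12262059] 0.07203871303851235
```

```bash
sed -i 's/h,L2,L3,e,Lt=p;/h,L2,L3,e,Lt,w=p;/; s/np.array(\[0,0,h\])/R.from_euler("Z",q[0]).apply([0,w,h])/; s/0,.22)/0,.22,.07)/' fk.py; python3 fk.py
```

```text
0.000539277677978109
0.38619529328526525
0.0033859897838448135
[0.30084935 0.45839184 0.55863631 0.06821615 0.30799477 0.07140252] 0.001459285660846063
```

```bash
cat > ik.py <<'E'
from fk import *
lo=np.array([-2.75,-.78,.31,-1.13,.13,-2.58]);hi=np.array([2.75,2.1,2.55,4.27,2.63,2.58])
P=fit(data).x
def ik(x,Rt):
    best=None
    rng=np.random.default_rng(0)
    for k in range(25):
        q0=rng.uniform(lo+.05,hi-.05); q0[0]=np.arctan2(x[1],x[0])+rng.uniform(-.3,.3)
        f=lambda q:np.concatenate([(fk(q,P)[0]-x)*5,(fk(q,P)[1].inv()*Rt).as_rotvec()])
        s=least_squares(f,q0,bounds=(lo,hi))
        if best is None or s.cost<best.cost: best=s
        if best.cost<1e-8: break
    return best.x,best.cost**.5
def tool(yaw_lean,tilt,flip):
    # body leans toward azimuth yaw_lean by tilt; jaws horizontal, perpendicular to lean. flip 0: camera on the lower side
    l=np.array([np.cos(yaw_lean),np.sin(yaw_lean),0]);u=np.array([0,0,1.])
    z=-(np.cos(tilt)*u+np.sin(tilt)*l); x=(np.cos(tilt)*l-np.sin(tilt)*u)*(-1 if flip else 1)
    return R.from_matrix(np.c_[x,np.cross(z,x),z])
if __name__=="__main__":
    d=np.radians
    for flip in (0,1):
        for a in (35,45,55,60,65,70):
            q,c=ik(np.array([.5,.252,.033]),tool(d(88),d(a),flip)); q1,c1=ik(np.array([.515,-.037,.121]),tool(d(-80),d(90-a),1-flip))
            print(flip,a,q.round(2),round(c,4),"|",q1.round(2),round(c1,4))
E
python3 ik.py
```

```text
0 35 [ 0.59  0.6   1.63 -0.5   1.34  0.85] 0.0 | [-0.59  0.52  1.72  0.64  1.66 -0.97] 0.0
0 45 [ 0.64  0.7   1.55 -0.59  1.48  0.91] 0.0 | [-0.54  0.42  1.77  0.56  1.54 -0.91] 0.0
0 55 [ 0.68  0.8   1.47 -0.67  1.61  0.95] 0.0 | [-0.49  0.33  1.81  0.47  1.42 -0.84] 0.0
0 60 [ 0.7   0.85  1.43 -0.71  1.68  0.97] 0.0 | [-0.46  0.29  1.84  0.42  1.36 -0.8 ] 0.0
0 65 [ 0.71  0.9   1.39 -0.75  1.75  0.98] 0.0 | [-0.43  0.25  1.86  0.37  1.31 -0.75] 0.0
0 70 [ 0.72  0.95  1.36 -0.78  1.82  0.98] 0.0 | [-0.39  0.21  1.88  0.31  1.25 -0.69] 0.0
1 35 [ 0.59  0.6   1.63 -0.5   1.34 -2.29] 0.0 | [-0.59  0.52  1.72  0.64  1.66  2.18] 0.0
1 45 [ 0.64  0.7   1.55 -0.59  1.48 -2.23] 0.0 | [-0.54  0.42  1.77  0.56  1.54  2.23] 0.0
1 55 [ 0.68  0.8   1.47 -0.67  1.61 -2.19] 0.0 | [-0.49  0.33  1.81  0.47  1.42  2.3 ] 0.0
1 60 [ 0.7   0.85  1.43 -0.71  1.68 -2.17] 0.0 | [-0.46  0.29  1.84  0.42  1.36  2.35] 0.0
1 65 [ 0.71  0.9   1.39 -0.75  1.75 -2.16] 0.0 | [-0.43  0.25  1.86  0.37  1.31  2.39] 0.0
1 70 [ 0.72  0.95  1.36 -0.78  1.82 -2.16] 0.0 | [-0.39  0.21  1.88  0.31  1.25  2.45] 0.0
```

```bash
python3 - <<'E'
from h import *
c=cam("wrist"); im=bot.snapshot("wrist"); save(im,"w2.png")
np.save("w2.npy",np.array([c[2]]))
for l,z in [("slug",.028),("rack",0),("seat",.115),("keeper_pin",.16),("keeper_pivot",.138)]:
    for d in bot.mark_of("wrist",l)[:3]: print(l,round(d["score"],2),np.round(d["at"],1),np.round(at_z(c,d["at"],z),4))
x,y=map(int,proj(c,[.5,.252,.01])[0]); x0=max(0,min(640-160,x-80));y0=max(0,min(360,y-60)); print(x0,y0)
save(cv2.resize(im[y0:y0+120,x0:x0+160],(800,600),interpolation=cv2.INTER_CUBIC),"w2c.png")
E
```

```text
slug 0.97 [307.5  92.4] [0.5021 0.2495 0.028 ]
slug 0.86 [238.5 135.8] [0.4154 0.2083 0.028 ]
slug 0.85 [377.  149.8] [0.581  0.1705 0.028 ]
rack 0.82 [305.   84.9] [0.5002 0.2494 0.    ]
seat 0.92 [341.7 316.1] [ 0.5176 -0.0423  0.115 ]
keeper_pin 0.86 [356.8 311.8] [0.5342 0.023  0.16  ]
keeper_pin 0.56 [306.4  98.9] [0.5    0.2875 0.16  ]
keeper_pivot 0.65 [336.3 307.4] [0.51   0.0082 0.138 ]
224 25
```

View pics/w2c.png

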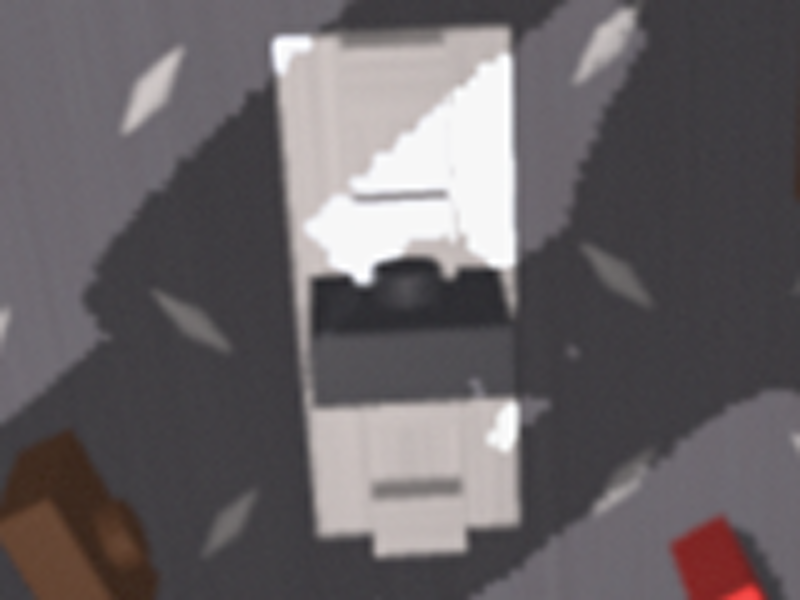

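```bash
python3 - <<'E'
from h import *
K,k,_=cam("wrist"); c=(K,k,np.load("w2.npy")[0])
f=lambda p:(p[0]/5+224-.4,p[1]/5+25-.4)
F=np.array([at_z(c,f(p),.004) for p in [(274,38),(512,27),(520,524),(317,536)]]);print(F.round(4),F.mean(0).round(4))
ax=(F[0]+F[1]-F[2]-F[3]);print("yaw",np.degrees(np.arctan2(ax[1],ax[0])),np.linalg.norm(ax)/2)
G=np.array([at_z(c,f(p),.050) for p in [(316,332),(516,325),(518,397),(312,406)]]);print(G.round(4),G.mean(0).round(4))
d=G[1]+G[2]-G[0]-G[3];print("slug yaw",np.degrees(np.arctan2(d[1],d[0]))+90)
s=bot.read_state();print(s['tcp_pos'].round(4))
from ik import tool
for yw in (88,):
  rv=(tool(np.radians(yw),np.radians(60),0)*R.from_rotvec(s['eef_rot']).inv()).as_rotvec();print("turn6deg",rv/np.radians(6))
E
```

```text
[[0.478  0.3085 0.004 ]
 [0.5287 0.3056 0.004 ]
 [0.5225 0.1934 0.004 ]
 [0.4715 0.1961 0.004 ]] [0.5002 0.2509 0.004 ]
yaw 86.75069034501227 0.11246457855148738
[[0.4806 0.2604 0.05  ]
 [0.5224 0.2574 0.05  ]
 [0.5217 0.2422 0.05  ]
 [0.4776 0.2451 0.05  ]] [0.5006 0.2513 0.05  ]
slug yaw 86.04460591802531
[0.4964 0.2559 0.3337]
turn6deg [-5.78553394  0.95115799  0.28043638]
```

```bash
cat > tgt.py <<'E'
import sys
from h import *
from ik import tool
# usage: tgt.py x y z leanyaw tilt flip  -> remaining shift (40mm units), turn (6deg units)
x,y,z,l,t,f=map(float,sys.argv[1:7]); s=bot.read_state()
rv=(tool(np.radians(l),np.radians(t),int(f))*R.from_rotvec(s['eef_rot']).inv()).as_rotvec()/np.radians(6)
print("t",s['time'],"shift",((np.array([x,y,z])-s['tcp_pos'])/.04).round(3),"turn",rv.round(3),"F",s['ft_force'].round(1),"T",s['wrist_torque'].round(2),"w",round(s['grip_width'],3),"q",s['q'].round(2))
E
python3 -m creep '[[[0,0,-0.9],[-0.97,0.16,0],1],[[0,0,-0.9],[-0.97,0.16,0],1],[[0,0,-0.9],[-0.97,0.16,0],1],[[0,0,-0.9],[-0.97,0.16,0],1],[[0,0,-0.9],[-0.97,0.16,0],1],[[0,0,-0.9],[-0.97,0.16,0],1],[[0,0,0],[0,0,0],1]]'
python3 tgt.py .5001 .2472 .0224 86.5 60 0
```

```text
time: 5.1
tcp_pos: [0.504, 0.2465, 0.1223]
eef_rot: [1.649, 1.515, -0.927]
ft_force: [-1.0, -1.0, -2.8]
grip_width: 0.998
t 5.1 shift [-0.097  0.017 -2.497] turn [0.054 0.27  0.07 ] F [-1.  -1.  -2.8] T [ 0.48  0.08 -0.07] w 0.998 q [ 0.68  0.71  1.46 -0.72  1.77  0.93]
```

```bash
python3 -m creep '[[[-0.1,0.02,-0.6],[0.05,0.27,0.07],1],[[0,0,-0.6],[0,0,0],1],[[0,0,-0.5],[0,0,0],1],[[0,0,0],[0,0,0],1]]'
python3 tgt.py .5001 .2472 .0224 86.5 60 0
```

```text
time: 5.5
tcp_pos: [0.5061, 0.2462, 0.0626]
eef_rot: [1.66, 1.538, -0.931]
ft_force: [0.9, -0.5, -0.2]
grip_width: 1.003
t 5.5 shift [-0.149  0.024 -1.006] turn [-0.129  0.116  0.085] F [ 0.9 -0.5 -0.2] T [ 0.44 -0.07 -0.02] w 1.003 q [ 0.67  0.8   1.44 -0.7   1.71  0.96]
```

```bash
python3 -m creep '[[[-0.15,0.02,-0.4],[-0.13,0.12,0.08],1],[[0,0,0],[0,0,0],1],[[-0.05,0,-0.4],[0,0,0],1],[[0,0,0],[0,0,0],1]]'
python3 tgt.py .5001 .2472 .0224 86.5 60 0
```

```text
time: 5.9
tcp_pos: [0.5019, 0.2492, 0.0371]
eef_rot: [1.65, 1.54, -0.932]
ft_force: [-0.9, 0.2, 0.3]
grip_width: 0.999
t 5.9 shift [-0.045 -0.049 -0.368] turn [-0.083  0.105  0.022] F [-0.9  0.2  0.3] T [ 0.42 -0.    0.01] w 0.999 q [ 0.68  0.84  1.44 -0.69  1.69  0.98]
```

```bash
python3 -m creep '[[[-0.05,-0.05,-0.37],[-0.08,0.1,0.02],1],[[0,0,0],[0,0,0],1]]'
python3 tgt.py .5001 .2472 .0224 86.5 60 0
```

```text
time: 6.1
tcp_pos: [0.5, 0.2475, 0.0217]
eef_rot: [1.64, 1.543, -0.946]
ft_force: [-0.9, -0.5, -1.8]
grip_width: 1.003
t 6.1 shift [ 0.003 -0.009  0.019] turn [-0.005  0.006 -0.005] F [-0.9 -0.5 -1.8] T [ 0.44 -0.01 -0.01] w 1.003 q [ 0.68  0.86  1.43 -0.7   1.68  0.98]
```

Close.

```bash
python3 -m creep '[[[0,0,0],[0,0,0],0.7],[[0,0,0],[0,0,0],0.55],[[0,0,0],[0,0,0],0.4],[[0,0,0],[0,0,0],0.3],[[0,0,0],[0,0,0],0.3],[[0,0,0],[0,0,0],0.3],[[0,0,0],[0,0,0],0.3]]'
python3 tgt.py .5001 .2472 .0224 86.5 60 0
```

```text
time: 6.8
tcp_pos: [0.5, 0.2477, 0.0213]
eef_rot: [1.639, 1.543, -0.946]
ft_force: [0.3, -0.7, 0.2]
grip_width: 0.493
t 6.8 shift [ 0.001 -0.012  0.027] turn [-0.002  0.003 -0.007] F [ 0.3 -0.7  0.2] T [ 0.46 -0.04 -0.05] w 0.493 q [ 0.68  0.86  1.43 -0.7   1.68  0.98]
```

```bash
python3 -m creep '[[[0,0,0],[0,0,0],0],[[0,0,0.2],[0,0,0],0],[[0,0,0.3],[0,0,0],0],[[0,0,0.4],[0,0,0],0],[[0,0,0.5],[0,0,0],0],[[0,0,0.5],[0,0,0],0],[[0,0,0.3],[0,0,0],0],[[0,0,0],[0,0,0],0]]'
python3 - <<'E'
from h import *
im=bot.snapshot("side"); c=cam("side"); s=bot.read_state(); im2=bot.snapshot("wrist"); im3=bot.snapshot("scene")
def crop(im,uv):
    x,y=map(int,uv); x=min(max(x,60),580);y=min(max(y,60),420); return cv2.resize(im[y-60:y+60,x-60:x+60],(400,400),interpolation=2)
o=np.hstack([crop(im,proj(c,s["tcp_pos"])[0]),crop(im3,proj(cam("scene"),s["tcp_pos"])[0])])
save(o,"lift.png"); print(s["tcp_pos"],s["grip_width"],s["ft_force"])
E
```

```text
time: 7.6
tcp_pos: [0.4991, 0.248, 0.1147]
eef_rot: [1.644, 1.548, -0.943]
ft_force: [0.8, -0.4, -3.9]
grip_width: 0.494
[0.49889183 0.24785252 0.11387717] 0.4953144013286972 [ 0.34484719  0.33426589 -4.03218928]
```

View pics/lift.png

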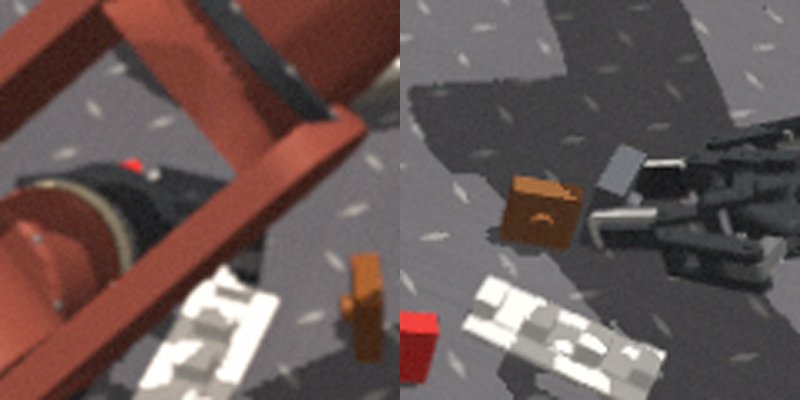

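```bash
python3 tgt.py .515 -.035 .25 -81 30 1; python3 -m creep '[[[0,0,0.9],[0,0,0],0],[[0,-0.2,0.9],[0.5,0,0],0],[[0,-0.4,0.9],[1,0,0],0],[[0,-0.6,0.6],[1,0,0],0],[[0,-0.6,0.3],[1,0,0],0],[[0,-0.6,0],[1,0,0],0],[[0,-0.6,0],[1,0,0],0],[[0,-0.6,0],[1,0,0],0]]';python3 tgt.py .515 -.035 .25 -81 30 1
```

```text
t 7.75 shift [ 0.429 -7.052  3.458] turn [14.968  0.686  1.597] F [ 0.3 -0.5 -4.4] T [ 0.97 -0.09  0.02] w 0.494 q [ 0.68  0.72  1.46 -0.7   1.76  0.91]
time: 8.55
tcp_pos: [0.4897, 0.0996, 0.2455]
eef_rot: [2.063, 2.044, -0.43]
ft_force: [0.4, -1.1, -3.7]
grip_width: 0.491
t 8.55 shift [ 0.632 -3.365  0.111] turn [8.399 0.061 1.333] F [ 0.4 -1.1 -3.7] T [ 0.37 -0.09 -0.06] w 0.491 q [ 0.25  0.06  1.8  -0.33  1.44  0.33]
```

```bash
python3 -m creep '[[[0.1,-0.4,0.05],[0.95,0,0.17],0],[[0.1,-0.4,0.05],[0.95,0,0.17],0],[[0.1,-0.4,0],[0.95,0,0.17],0],[[0.1,-0.4,0],[0.95,0,0.17],0],[[0.1,-0.4,0],[0.95,0,0.17],0],[[0.1,-0.4,0],[0.95,0,0.17],0],[[0.1,-0.4,0],[0.95,0,0.17],0],[[0.1,-0.4,0],[0.95,0,0.17],0]]';python3 tgt.py .515 -.035 .25 -81 30 1
```

```text
time: 9.35
tcp_pos: [0.5084, -0.0372, 0.2411]
eef_rot: [-1.77, -2.097, -0.396]
ft_force: [-0.3, 0.7, -4.5]
grip_width: 0.495
t 9.35 shift [0.165 0.055 0.222] turn [ 0.577 -0.111 -0.168] F [-0.3  0.7 -4.5] T [-0.49 -0.1   0.04] w 0.495 q [-0.43  0.11  1.78  0.37  1.55 -0.66]
```

```bash
python3 -m creep '[[[0.16,0,0],[0.58,-0.1,-0.17],0],[[0,0,0],[0,0,0],0]]'; python3 - <<'E'
from h import *
c=cam("wrist"); np.save("w3.npy",c[2]); im=bot.snapshot("wrist"); save(im,"w3.png"); S=bot.snapshot("scene"); save(S,"s3.png"); D=bot.snapshot("side"); save(D,"d3.png")
for l,z in [("seat",.115),("keeper_pin",.16),("keeper_pivot",.138),("stand",0)]:
    for d in bot.mark_of("wrist",l)[:3]: print(l,round(d["score"],2),np.round(d["at"],1),np.round(at_z(c,d["at"],z),4))
print(proj(c,[[.5165,-.039,.115],[.508,.009,.138]]).round())
p=bot.read_state()["tcp_pos"]
def crop(im,n):
    x,y=map(int,proj(cam(n),p)[0]); return cv2.resize(im[y-60:y+60,x-60:x+60],(300,300),interpolation=2)
save(np.hstack([cv2.resize(im[:,60:580],(500,460)),np.vstack([crop(S,"scene"),crop(D,"side")])[:460] if 0 else cv2.resize(np.vstack([crop(S,"scene"),crop(D,"side")]),(230,460))]),"w3v.png")
E
python3 tgt.py .515 -.035 .25 -81 30 1
```

```text
time: 9.55
tcp_pos: [0.5117, -0.0422, 0.2359]
eef_rot: [-1.759, -2.042, -0.461]
ft_force: [-0.3, 0.1, -4.1]
grip_width: 0.498
keeper_pin 0.94 [365.  228.1] [0.5324 0.0213 0.16  ]
keeper_pivot 0.79 [331.7 245.8] [0.5113 0.0111 0.138 ]
stand 0.71 [326.8 389.2] [ 0.5263 -0.1079  0.    ]
[[328. 316.]
 [327. 248.]]
t 9.9 shift [0.041 0.107 0.268] turn [-0.006 -0.056  0.003] F [-0.1  0.6 -3.9] T [-0.51 -0.06  0.03] w 0.497 q [-0.46  0.13  1.77  0.42  1.56 -0.69]
```

View pics/w3v.png

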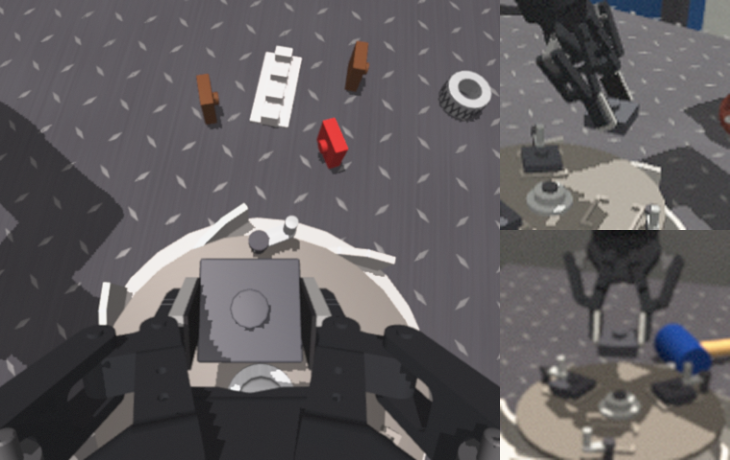

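```bash
cat > st.py <<'E'
from h import *
from scipy.optimize import least_squares
S,D=cam("scene"),cam("side"); K,k,_=cam("wrist")
def wc(p,r):
    T=np.eye(4);T[:3,:3]=R.from_rotvec(r).as_matrix();T[:3,3]=p
    return (K,k,np.linalg.inv(T@np.array(bot.camera_model("wrist")["T_tool_cam"])))
W1=wc([.4933,.049,.4094],[1.731,2.604,.006]);W2=(K,k,np.load("w2.npy")[0]);W3=(K,k,np.load("w3.npy"))
def pt(n,v,th=0):
    x,y,a=v[:3]
    q={"stand":(0,0,0),"seat":(.075,0,.115),"pivot":(.118,0,.138),"nut":(0,0,.139),"pin":(.118-.025*np.cos(v[3]),-.025*np.sin(v[3]),.16)}[n]
    return np.array([x+q[0]*np.cos(a)-q[1]*np.sin(a),y+q[0]*np.sin(a)+q[1]*np.cos(a),q[2]])
obs=[(S,"stand",(315,268)),(D,"stand",(355,277)),(S,"seat",(347,233)),(D,"seat",(351,255)),(S,"pin",(372,230)),(D,"pin",(336,254)),(S,"pivot",(368,234)),(D,"pivot",(351,258)),
(W1,"stand",(301.5,283.3)),(W1,"seat",(308.9,268.2)),(W1,"pin",(335,241.8)),(W1,"pivot",(316.1,234.8)),(W2,"seat",(341.7,316.1)),(W2,"pin",(356.8,311.8)),(W2,"pivot",(336.3,307.4)),
(W3,"pin",(365,228.1)),(W3,"pivot",(331.7,245.8)),(W3,"stand",(326.8,389.2)),(S,"nut",(314.8,219)),(D,"nut",(353.2,229.5))]
s=least_squares(lambda v:np.concatenate([proj(c,pt(n,v))[0]-u for c,n,u in obs]),[.525,-.108,1.72,1.8],loss="soft_l1")
v=s.x
if __name__=="__main__":
    print(v[:2].round(4),np.degrees(v[2]),v[3]); print("seat",pt("seat",v).round(4),"pivot",pt("pivot",v).round(4),"pin",pt("pin",v).round(4))
    print([(n,(proj(c,pt(n,v))[0]-u).round(1).tolist()) for c,n,u in obs])
    def ov(f,c,w,z):
        im=cv2.imread("pics/"+f); o=proj(c,pt("seat",v))[0]; x0,y0=int(o[0])-w,int(o[1])-w
        im=cv2.resize(im[y0:y0+2*w,x0:x0+2*w],None,fx=z,fy=z,interpolation=2)
        a=v[2];Rz=np.array([[np.cos(a),-np.sin(a),0],[np.sin(a),np.cos(a),0],[0,0,1]])
        L=np.array([[sx*.028,sy*.028,.006] for sx,sy in [(1,1),(1,-1),(-1,-1),(-1,1)]])@Rz.T+pt("seat",v)
        p=((proj(c,L)-[x0,y0]+.5)*z); cv2.polylines(im,[p.round().astype(int)],True,(0,255,0),1)
        for n in("pivot","pin","nut"): cv2.circle(im,tuple(((proj(c,pt(n,v))[0]-[x0,y0]+.5)*z).round().astype(int)),3,(0,0,255),1)
        return im
    cv2.imwrite("pics/ov.png",np.hstack([ov("scene0.png",S,33,6),ov("w1.png",W1,33,6)]))
E
python3 st.py
```

```text
[ 0.5272 -0.108 ] 98.16481891917351 1.949221688620102
seat [ 0.5165 -0.0338  0.115 ] pivot [0.5104 0.0088 0.138 ] pin [0.5321 0.0212 0.16  ]
[('stand', [-0.9, -0.2]), ('stand', [-2.0, 2.1]), ('seat', [0.7, 3.0]), ('seat', [-1.8, 0.6]), ('pin', [-2.0, 0.7]), ('pin', [-0.7, -4.3]), ('pivot', [0.2, -1.7]), ('pivot', [-4.4, -1.0]), ('stand', [-2.4, -1.0]), ('seat', [-0.0, -3.7]), ('pin', [4.1, -0.9]), ('pivot', [1.2, 3.6]), ('seat', [-1.0, -3.5]), ('pin', [-1.6, 1.1]), ('pivot', [0.3, -0.3]), ('pin', [-0.5, 0.0]), ('pivot', [-1.5, 2.8]), ('stand', [0.8, 0.3]), ('nut', [0.4, -1.1]), ('nut', [0.2, 0.9])]
```

View pics/ov.png

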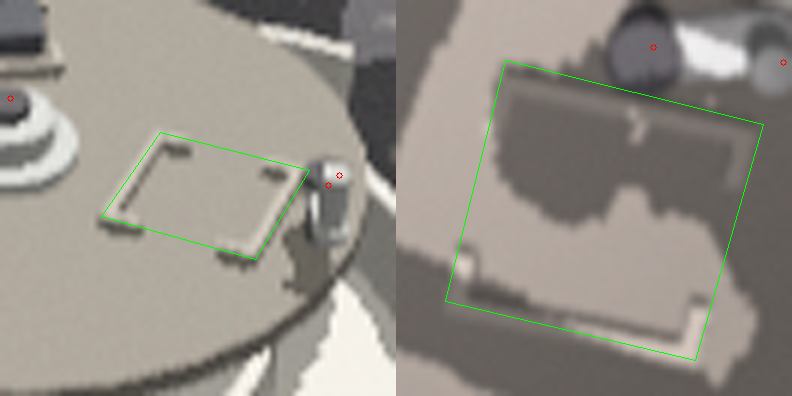

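```bash
python3 - <<'E'
from st import *
c=[(201,259.5),(297.5,259.5),(301,361),(198,362),(250,309)]
uv=np.array([(a/500*520+60,b/460*480) for a,b in c])
P=np.array([[-22,22,8],[22,22,8],[22,-22,8],[-22,-22,8],[0,0,15.]])/1000
ok,r,t=cv2.solvePnP(P,uv,K,np.array([k,0,0,0,0.])); 
M=np.linalg.inv(W3[2]); Rw=M[:3,:3]@cv2.Rodrigues(r)[0]; tw=M[:3,:3]@t.ravel()+M[:3,3]
print("slug centre",tw.round(4),"axes\n",Rw.round(3)); print("reproj",(cv2.projectPoints(P,r,t,K,np.array([k,0,0,0,0.]))[0][:,0]-uv).round(1).tolist())
print("yaw of -z(lean->) dir",np.degrees(np.arctan2(Rw[1,1],Rw[0,1])))
Tp=np.linalg.inv(W3[2])@np.linalg.inv(np.array(bot.camera_model("wrist")["T_tool_cam"]))
print("tcp then",Tp[:3,3].round(4),"tcp-slug",(Tp[:3,3]-tw).round(4))
E
python3 tgt.py .5155 -.0272 .1316 -81.8 30 1
```

```text
t 9.9 shift [ 0.053  0.302 -2.692] turn [-0.006 -0.056 -0.13 ] F [-0.1  0.6 -3.9] T [-0.51 -0.06  0.03] w 0.497 q [-0.46  0.13  1.77  0.42  1.56 -0.69]Traceback (most recent call last):
  File "<stdin>", line 5, in <module>
cv2.error: OpenCV(4.12.0) /io/opencv/modules/calib3d/src/calibration_base.cpp:1346: error: (-2:Unspecified error) in function 'void cv::findExtrinsicCameraParams2(const cv::Mat&, const cv::Mat&, const cv::Mat&, const cv::Mat&, cv::Mat&, cv::Mat&, int)'
> DLT algorithm needs at least 6 points for pose estimation from 3D-2D point correspondences. (expected: 'count >= 6'), where
>     'count' is 5
> must be greater than or equal to
>     '6' is 6
```

```bash
python3 - <<'E'
from st import *
c=[(201,259.5),(297.5,259.5),(301,361),(198,362),(250,309)]
uv=np.array([(a/500*520+60,b/460*480) for a,b in c])
P=np.array([[-22,22,8],[22,22,8],[22,-22,8],[-22,-22,8],[0,0,15.]])/1000
ok,r,t=cv2.solvePnP(P,uv,K,np.array([k,0,0,0,0.]),flags=cv2.SOLVEPNP_SQPNP); 
M=np.linalg.inv(W3[2]); Rw=M[:3,:3]@cv2.Rodrigues(r)[0]; tw=M[:3,:3]@t.ravel()+M[:3,3]
print("slug centre",tw.round(4),"axes\n",Rw.round(3)); print("reproj",(cv2.projectPoints(P,r,t,K,np.array([k,0,0,0,0.]))[0][:,0]-uv).round(1).tolist())
print("yaw",np.degrees(np.arctan2(Rw[1,1],Rw[0,1])))
T=np.linalg.inv(W3[2])@np.linalg.inv(np.array(bot.camera_model("wrist")["T_tool_cam"]))
print("tcp-slug in stand frame", (R.from_euler('z',-v[2]).apply(T[:3,3]-tw)*1000).round(1))
E
```

```text
slug centre [ 0.5122 -0.0487  0.2331] axes
 [[ 0.987 -0.155  0.044]
 [ 0.156  0.988 -0.008]
 [-0.043  0.014  0.999]]
reproj [[-0.4, 0.2], [0.3, 0.3], [0.1, -0.1], [-0.0, -0.3], [0.1, -0.1]]
yaw 98.93935614266401
tcp-slug in stand frame [ 6.5 -0.4  2.8]
```

```bash
python3 -m creep '[[[0.05,0.3,-0.3],[0,-0.05,-0.13],0],[[0,0,-0.6],[0,0,0],0],[[0,0,-0.6],[0,0,0],0],[[0,0,-0.5],[0,0,0],0],[[0,0,-0.3],[0,0,0],0],[[0,0,0],[0,0,0],0]]';python3 tgt.py .5155 -.0273 .1376 -81.8 30 1
```

```text
time: 10.5
tcp_pos: [0.5171, -0.023, 0.1495]
eef_rot: [-1.766, -2.064, -0.475]
ft_force: [0.3, 0.1, -3.6]
grip_width: 0.493
t 10.5 shift [-0.04  -0.107 -0.297] turn [ 0.063  0.088 -0.096] F [ 0.3  0.1 -3.6] T [-0.53 -0.06  0.  ] w 0.493 q [-0.43  0.23  1.85  0.44  1.38 -0.74]
```

```bash
python3 -m creep '[[[-0.04,-0.1,-0.27],[0.06,0.09,-0.1],0],[[0,0,0],[0,0,0],0],[[0,0,0],[0,0,0],0]]';python3 tgt.py .5155 -.0273 .1376 -81.8 30 1
cat > ov2.py <<'E'
import sys
from st import *
a=v[2];Q=R.from_euler('z',a).as_matrix()
def sq(c0,h,z0): return np.array([[x*h,y*h,z0] for x,y in [(1,1),(1,-1),(-1,-1),(-1,1)]])@Q.T+c0
p=bot.read_state()["tcp_pos"]
sl=p-Q@np.array([.0066,0,0])+np.array([0,0,.0034]) # expected slug centre
def ov(n,c,w,z):
    im=bot.snapshot(n)[:,:,::-1]; o=proj(c,pt("seat",v))[0]; x0,y0=int(o[0])-w,int(o[1])-w
    im=cv2.resize(im[y0:y0+2*w,x0:x0+2*w],None,fx=z,fy=z,interpolation=2)
    for L,col in [(sq(pt("seat",v),.028,.006),(0,255,0)),(sq(sl,.022,.008),(0,0,255)),(sq(sl,.022,-.008),(255,128,0))]:
        cv2.polylines(im,[((proj(c,L)-[x0,y0]+.5)*z).round().astype(int)],True,col,1)
    return im
cv2.imwrite("pics/"+sys.argv[1],np.hstack([ov("scene",S,30,13)[:,:],ov("side",D,30,13)])[:600,:800] if 0 else cv2.resize(np.hstack([ov("scene",S,30,13),ov("side",D,30,13)]),(800,400),interpolation=3))
E
python3 ov2.py ov2.png
```

```text
time: 10.8
tcp_pos: [0.5171, -0.0274, 0.1403]
eef_rot: [-1.773, -2.048, -0.477]
ft_force: [0.9, 0.4, -3.3]
grip_width: 0.497
t 10.8 shift [-0.04   0.003 -0.068] turn [0.012 0.029 0.002] F [ 0.9  0.4 -3.3] T [-0.52 -0.08 -0.04] w 0.497 q [-0.44  0.24  1.85  0.44  1.37 -0.75]
```

View pics/ov2.png

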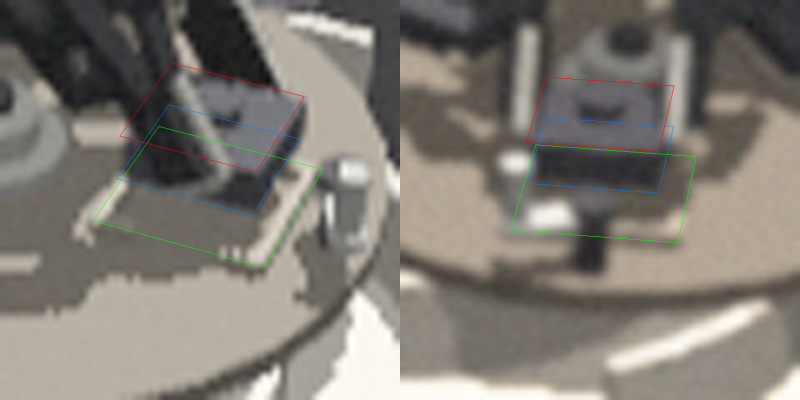

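```bash
python3 -m creep '[[[-0.03,0,-0.3],[0.01,0.03,0],0],[[0,0,0],[0,0,0],0]]';python3 tgt.py .5155 -.0273 .1196 -81.8 30 1; python3 -m creep '[[[0,0,-0.1],[0,0,0],0],[[0,0,0],[0,0,0],0]]';python3 tgt.py .5155 -.0273 .1196 -81.8 30 1
```

```text
time: 11.1
tcp_pos: [0.5162, -0.0279, 0.1282]
eef_rot: [-1.773, -2.047, -0.475]
ft_force: [0.3, 0.6, -4.2]
grip_width: 0.494
t 11.1 shift [-0.016  0.016 -0.216] turn [0.014 0.011 0.002] F [ 0.3  0.6 -4.2] T [-0.52 -0.01  0.02] w 0.494 q [-0.44  0.26  1.86  0.44  1.36 -0.75]
time: 11.3
tcp_pos: [0.5162, -0.0279, 0.1237]
eef_rot: [-1.773, -2.047, -0.475]
ft_force: [0.3, 0.7, -3.5]
grip_width: 0.494
t 11.3 shift [-0.016  0.016 -0.103] turn [0.012 0.01  0.003] F [ 0.3  0.7 -3.5] T [-0.51 -0.06 -0.03] w 0.494 q [-0.44  0.27  1.86  0.44  1.35 -0.76]
```

```bash
python3 -m creep '[[[0,0,-0.06],[0,0,0],0],[[0,0,0],[0,0,0],0]]';python3 tgt.py .5155 -.0273 .1196 -81.8 30 1; python3 ov2.py ov3.png
```

```text
time: 11.5
tcp_pos: [0.5162, -0.0279, 0.1211]
eef_rot: [-1.773, -2.047, -0.475]
ft_force: [0.3, 0.3, -3.8]
grip_width: 0.497
t 11.5 shift [-0.017  0.015 -0.037] turn [0.011 0.009 0.004] F [ 0.3  0.3 -3.8] T [-0.62 -0.08  0.03] w 0.497 q [-0.44  0.27  1.86  0.44  1.34 -0.76]
```

View pics/ov3.png

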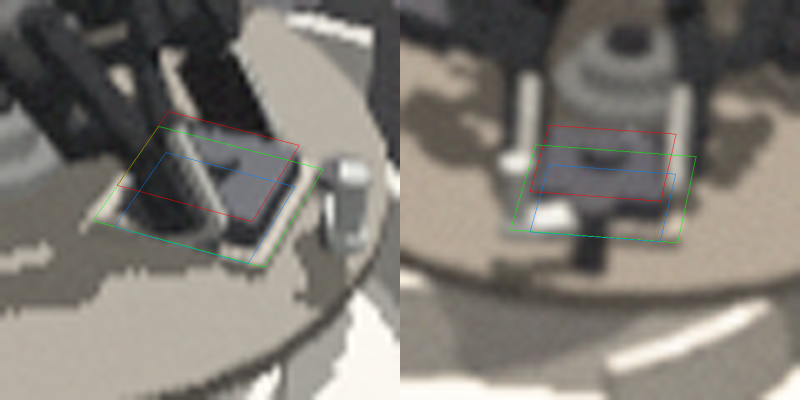

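```bash
python3 -m creep '[[[0,0,-0.04],[0,0,0],0],[[0,0,0],[0,0,0],0]]';python3 tgt.py .5155 -.0273 .1196 -81.8 30 1
```

```text
time: 11.8
tcp_pos: [0.5172, -0.0282, 0.1206]
eef_rot: [-1.774, -2.048, -0.477]
ft_force: [-0.3, -0.0, -4.0]
grip_width: 0.495
t 11.8 shift [-0.042  0.023 -0.025] turn [0.015 0.03  0.005] F [-0.3 -0.  -4. ] T [-0.49 -0.08  0.02] w 0.495 q [-0.44  0.27  1.86  0.44  1.34 -0.76]
```

```bash
python3 -m creep '[[[-0.03,0.01,-0.04],[0,0,0],0],[[0,0,0],[0,0,0],0]]';python3 tgt.py .5155 -.0273 .1196 -81.8 30 1;python3 -m creep '[[[0,0,-0.04],[0,0,0],0],[[0,0,0],[0,0,0],0]]';python3 tgt.py .5155 -.0273 .1196 -81.8 30 1
```

```text
time: 12.0
tcp_pos: [0.5174, -0.0284, 0.1207]
eef_rot: [-1.775, -2.05, -0.479]
ft_force: [-0.9, 0.9, -3.8]
grip_width: 0.493
t 12.0 shift [-0.048  0.028 -0.027] turn [0.02  0.06  0.009] F [-0.9  0.9 -3.8] T [-0.55  0.03  0.06] w 0.493 q [-0.44  0.27  1.86  0.44  1.34 -0.76]
time: 12.2
tcp_pos: [0.5174, -0.0285, 0.1206]
eef_rot: [-1.773, -2.05, -0.48]
ft_force: [0.0, -0.1, -4.2]
grip_width: 0.496
t 12.2 shift [-0.048  0.029 -0.025] turn [0.009 0.057 0.001] F [ 0.  -0.1 -4.2] T [-0.47 -0.02 -0.1 ] w 0.496 q [-0.45  0.27  1.86  0.44  1.34 -0.76]
```

```bash
python3 -m creep '[[[-0.06,0.02,-0.08],[0,0.05,0],0],[[0,0,0],[0,0,0],0]]';python3 tgt.py .5155 -.0273 .1196 -81.8 30 1
```

```text
time: 12.4
tcp_pos: [0.5175, -0.0287, 0.1207]
eef_rot: [-1.774, -2.05, -0.479]
ft_force: [-1.4, -0.3, -5.0]
grip_width: 0.497
t 12.4 shift [-0.05   0.034 -0.027] turn [0.012 0.055 0.006] F [-1.4 -0.3 -5. ] T [-0.56  0.24  0.19] w 0.497 q [-0.45  0.27  1.86  0.44  1.34 -0.76]
```

```bash
python3 -m creep '[[[-0.06,0.02,-0.14],[0,0.05,0],0]]';python3 tgt.py .5155 -.0273 .1196 -81.8 30 1
```

```text
time: 12.5
tcp_pos: [0.5176, -0.0287, 0.1202]
eef_rot: [-1.772, -2.048, -0.48]
ft_force: [-4.7, -9.5, 37.3]
grip_width: 0.496
t 12.5 shift [-0.053  0.034 -0.015] turn [-0.007  0.043  0.002] F [-4.7 -9.5 37.3] T [1.31 1.65 0.56] w 0.496 q [-0.45  0.27  1.86  0.44  1.34 -0.77]
```

```bash
python3 -m creep '[[[0,0,0],[0,0,0],0],[[0,0,0],[0,0,0],0]]';python3 tgt.py .5155 -.0273 .1196 -81.8 30 1; python3 - <<'E'
from h import *
c=cam("wrist"); im=bot.snapshot("wrist"); save(im,"w4.png"); np.save("w4.npy",c[2])
x,y=map(int,proj(c,bot.read_state()["tcp_pos"])[0]); print(x,y); x0=max(0,x-110);y0=max(0,min(480-165,y-80))
print(x0,y0); save(cv2.resize(im[y0:y0+165,x0:x0+220],(800,600),interpolation=2),"w4c.png")
E
```

```text
time: 12.7
tcp_pos: [0.5175, -0.0291, 0.1205]
eef_rot: [-1.772, -2.049, -0.479]
ft_force: [-0.4, -0.6, -0.3]
grip_width: 0.494
t 12.7 shift [-0.05   0.045 -0.023] turn [ 0.003  0.045 -0.003] F [-0.4 -0.6 -0.3] T [-0.46  0.04  0.05] w 0.494 q [-0.45  0.27  1.86  0.44  1.34 -0.77]
320 307
210 227
```

View pics/w4c.png

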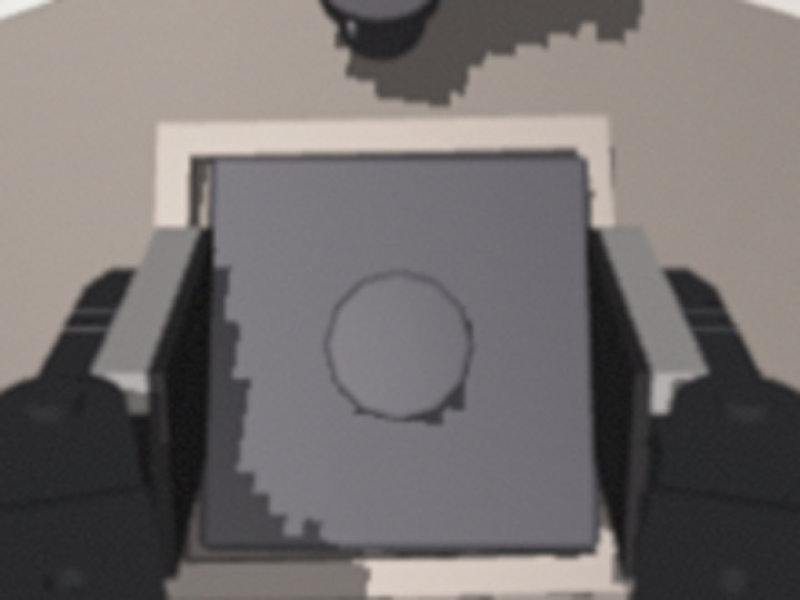

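The slug is inside the lip on all four sides, and the wrist no longer carries its weight, so I'll release it.

```bash
python3 -m creep '[[[0,0,0],[0,0,0],0.6],[[0,0,0],[0,0,0],0.7],[[0,0,0],[0,0,0],0.8],[[0,0,0],[0,0,0],0.8]]';python3 tgt.py .5155 -.0273 .1196 -81.8 30 1; python3 -m creep '[[[0,0,0.2],[0,0,0],0.8],[[0,0,0.5],[0,0,0],0.8],[[0,0,0.8],[0,0,0],0.8],[[0,0,0.9],[0,0,0],0.8]]'
python3 - <<'E'
from st import *
c=cam("wrist"); im=bot.snapshot("wrist"); save(im,"w5.png"); np.save("w5.npy",c[2])
for l,z in [("slug",.123),("keeper_pin",.16),("keeper_pivot",.138)]:
    for d in bot.mark_of("wrist",l)[:2]: print(l,round(d["score"],2),np.round(d["at"],1),np.round(at_z(c,d["at"],z),4))
print(proj(c,[pt("seat",v)+[0,0,.016],pt("pin",v),pt("pivot",v)]).round(1))
x,y=map(int,proj(c,pt("seat",v)+[0,0,.016])[0]); x0=max(0,x-110);y0=max(0,min(480-165,y-110)); print(x0,y0)
save(cv2.resize(im[y0:y0+165,x0:x0+220],(800,600),interpolation=2),"w5c.png"); print(bot.read_state()["tcp_pos"])
E
```

```text
time: 13.15
tcp_pos: [0.5172, -0.0276, 0.1193]
eef_rot: [-1.772, -2.046, -0.481]
ft_force: [0.5, 1.0, -0.3]
grip_width: 0.799
t 13.15 shift [-0.042  0.009  0.007] turn [-0.027  0.034  0.007] F [ 0.5  1.  -0.3] T [-0.27  0.05  0.  ] w 0.799 q [-0.45  0.27  1.86  0.45  1.34 -0.77]
time: 13.55
tcp_pos: [0.5125, -0.0254, 0.2134]
eef_rot: [-1.767, -2.034, -0.474]
ft_force: [0.2, 0.7, 0.6]
grip_width: 0.798
slug 0.92 [431.   66.8] [0.5759 0.1945 0.123 ]
slug 0.84 [327.5 333.6] [ 0.5184 -0.0348  0.123 ]
keeper_pin 0.55 [360.8 246.8] [0.5311 0.019  0.16  ]
keeper_pivot 0.73 [324.8 268. ] [0.5106 0.007  0.138 ]
[[325.1 331.4]
 [362.9 243.5]
 [324.9 265.3]]
215 221
[ 0.51422223 -0.02620831  0.21438571]
```

View pics/w5c.png

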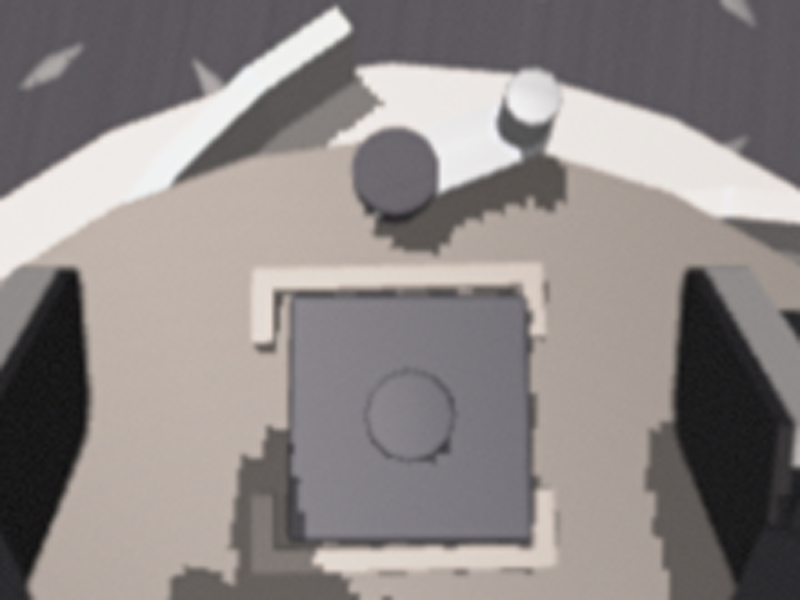

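```bash
cat > kp.py <<'E'
from st import *
from ik import tool
W5=(K,k,np.load("w5.npy"))
f=lambda p:(p[0]/3.636+215-.35,p[1]/3.636+221-.35)
piv=at_z(W5,f((396,170)),.142); pin=at_z(W5,f((533,96)),.160)
yaw=np.degrees(v[2])
if __name__=="__main__":
    pf=pt("pivot",v); print("w5 piv",piv.round(4),"pin",pin.round(4),np.linalg.norm((pin-piv)[:2]),"fit piv",pf.round(4))
    dd=pin-piv; print("theta w5",np.mod(np.degrees(np.arctan2(dd[1],dd[0]))-yaw+180,360))
pv=(piv[:2]+pt("pivot",v)[:2])/2
def goal(th,gap):  # deg, mm
    r=np.radians(yaw+180+th); p=pv+.025*np.array([np.cos(r),np.sin(r)])
    n=np.array([np.sin(r),-np.cos(r)])          # push direction (theta falling)
    xy=p-n*(.016+gap/1000); psi=np.degrees(np.arctan2(n[1],n[0]))+180
    return xy,psi
def rem(th,gap,z):
    xy,psi=goal(th,gap); s=bot.read_state()
    T=tool(np.radians(psi),0,0)
    rv=(T*R.from_rotvec(s['eef_rot']).inv()).as_rotvec()/np.radians(6)
    print("th",th,"t",round(s['time'],2),"shift",((np.r_[xy,z]-s['tcp_pos'])/.04).round(2),"turn",rv.round(2),"F",s['ft_force'].round(1),"q",s['q'].round(2))
if __name__=="__main__":
    import sys
    a=list(map(float,sys.argv[1:])); z=a[0]; gap=a[1]
    for th in a[2:]: rem(th,gap,z)
E
python3 kp.py .21 8 112 90 0
```

```text
w5 piv [0.5098 0.0065 0.142 ] pin [0.5314 0.0188 0.16  ] 0.02482583546025237 fit piv [0.5104 0.0088 0.138 ]
theta w5 111.63475642848624
th 112.0 t 13.75 shift [ 0.14  1.68 -0.11] turn [-4.8  -1.7   3.59] F [ 0.   0.5 -0.9] q [-0.44  0.15  1.81  0.43  1.51 -0.69]
th 90.0 t 13.75 shift [ 0.43  1.53 -0.11] turn [-5.01 -0.75  0.01] F [ 0.   0.5 -0.9] q [-0.44  0.15  1.81  0.43  1.51 -0.69]
th 0.0 t 13.75 shift [ 0.58  0.31 -0.11] turn [ -4.51   3.34 -14.61] F [ 0.   0.5 -0.9] q [-0.44  0.15  1.81  0.43  1.51 -0.69]
```

```bash
python3 -m creep '[[[0,0.2,0],[-0.7,-0.24,0.52],0],[[0,0.25,0],[-0.7,-0.24,0.52],0],[[0,0.25,0],[-0.7,-0.24,0.52],0],[[0,0.25,0],[-0.7,-0.24,0.52],0],[[0,0.25,0],[-0.7,-0.24,0.52],0],[[0,0.25,0],[-0.7,-0.24,0.52],0],[[0.1,0.2,0],[-0.6,-0.24,0.52],0],[[0,0,0],[0,0,0],0]]'; python3 kp.py .21 8 112
```

```text
time: 14.55
tcp_pos: [0.5105, 0.0417, 0.2024]
eef_rot: [-1.548, -2.731, 0.034]
ft_force: [-0.1, -0.2, 0.1]
grip_width: -0.001
w5 piv [0.5098 0.0065 0.142 ] pin [0.5314 0.0188 0.16  ] 0.02482583546025237 fit piv [0.5105 0.0088 0.138 ]
theta w5 111.62713060068837
th 112.0 t 14.55 shift [ 0.23 -0.02  0.19] turn [ 0.17 -0.12 -0.12] F [-0.1 -0.2  0.1] q [-0.04  0.01  1.89 -0.02  1.25 -0.58]
```

```bash
python3 -m creep '[[[0.24,0,-0.2],[0.17,-0.12,-0.12],0],[[0,0,-0.2],[0,0,0],0],[[0,0,0],[0,0,0],0]]'; python3 kp.py .147 8 112
```

```text
time: 14.85
tcp_pos: [0.5189, 0.0408, 0.1822]
eef_rot: [-1.568, -2.715, 0.0]
ft_force: [-0.3, 0.6, -0.5]
grip_width: -0.0
w5 piv [0.5098 0.0065 0.142 ] pin [0.5314 0.0188 0.16  ] 0.02482583546025237 fit piv [0.5105 0.0088 0.138 ]
theta w5 111.6273371925645
th 112.0 t 14.85 shift [ 0.02  0.   -0.88] turn [-0.03 -0.05  0.03] F [-0.3  0.6 -0.5] q [-0.06  0.05  1.9   0.    1.2  -0.58]
```

```bash
python3 -m creep '[[[0.02,0,-0.5],[0,-0.05,0],0],[[0,0,-0.36],[0,0,0],0],[[0,0,0],[0,0,0],0]]'; python3 kp.py .147 0 112 106 100 94 88 82 76
```

```text
time: 15.15
tcp_pos: [0.5198, 0.0375, 0.1455]
eef_rot: [-1.578, -2.712, -0.003]
ft_force: [-0.9, 0.3, 0.6]
grip_width: 0.003
w5 piv [0.5098 0.0065 0.142 ] pin [0.5314 0.0188 0.16  ] 0.02482583546025237 fit piv [0.5105 0.0088 0.138 ]
theta w5 111.62741502133949
th 112.0 t 15.15 shift [ 0.1  -0.09  0.04] turn [-0.04 -0.02  0.09] F [-0.9  0.3  0.6] q [-0.06  0.09  1.93  0.    1.13 -0.58]
th 106.0 t 15.15 shift [ 0.16 -0.13  0.04] turn [-0.04 -0.02 -0.91] F [-0.9  0.3  0.6] q [-0.06  0.09  1.93  0.    1.13 -0.58]
th 100.0 t 15.15 shift [ 0.23 -0.17  0.04] turn [-0.04 -0.02 -1.91] F [-0.9  0.3  0.6] q [-0.06  0.09  1.93  0.    1.13 -0.58]
th 94.0 t 15.15 shift [ 0.28 -0.22  0.04] turn [-0.04 -0.02 -2.91] F [-0.9  0.3  0.6] q [-0.06  0.09  1.93  0.    1.13 -0.58]
th 88.0 t 15.15 shift [ 0.34 -0.28  0.04] turn [-0.04 -0.02 -3.91] F [-0.9  0.3  0.6] q [-0.06  0.09  1.93  0.    1.13 -0.58]
th 82.0 t 15.15 shift [ 0.38 -0.34  0.04] turn [-0.04 -0.01 -4.91] F [-0.9  0.3  0.6] q [-0.06  0.09  1.93  0.    1.13 -0.58]
th 76.0 t 15.15 shift [ 0.42 -0.41  0.04] turn [-0.04 -0.01 -5.91] F [-0.9  0.3  0.6] q [-0.06  0.09  1.93  0.    1.13 -0.58]
```

```bash
python3 -m creep '[[[0.1,-0.09,0.04],[0,0,0],0],[[0.06,-0.04,0],[0,0,-1],0],[[0.07,-0.04,0],[0,0,-1],0],[[0.06,-0.05,0],[0,0,-1],0],[[0.06,-0.06,0],[0,0,-1],0],[[0.05,-0.06,0],[0,0,-1],0],[[0.05,-0.07,0],[0,0,-1],0]]'; python3 kp.py .147 0 82 76 70 64 58 52 46 40 34|tail -n +3
python3 - <<'E'
from h import *
bot.snapshot("wrist");c=cam("wrist")
for d in bot.mark_of("wrist","keeper_pin")[:2]: print(d["score"],np.round(d["at"]),at_z(c,d["at"],.16).round(4))
E
```

```text
time: 15.85
tcp_pos: [0.5371, 0.0217, 0.1478]
eef_rot: [-2.363, -2.043, -0.016]
ft_force: [-0.1, 3.8, -1.2]
grip_width: -0.001
th 82.0 t 15.85 shift [-0.05  0.05 -0.02] turn [-0.19 -0.05  1.41] F [-0.1  3.8 -1.2] q [-0.1   0.12  1.89  0.02  1.14  0.03]
th 76.0 t 15.85 shift [-0.01 -0.02 -0.02] turn [-0.19 -0.04  0.41] F [-0.1  3.8 -1.2] q [-0.1   0.12  1.89  0.02  1.14  0.03]
th 70.0 t 15.85 shift [ 0.02 -0.09 -0.02] turn [-0.19 -0.03 -0.59] F [-0.1  3.8 -1.2] q [-0.1   0.12  1.89  0.02  1.14  0.03]
th 64.0 t 15.85 shift [ 0.04 -0.16 -0.02] turn [-0.19 -0.02 -1.59] F [-0.1  3.8 -1.2] q [-0.1   0.12  1.89  0.02  1.14  0.03]
th 58.0 t 15.85 shift [ 0.06 -0.24 -0.02] turn [-0.19 -0.01 -2.59] F [-0.1  3.8 -1.2] q [-0.1   0.12  1.89  0.02  1.14  0.03]
th 52.0 t 15.85 shift [ 0.07 -0.31 -0.02] turn [-0.2  -0.   -3.59] F [-0.1  3.8 -1.2] q [-0.1   0.12  1.89  0.02  1.14  0.03]
th 46.0 t 15.85 shift [ 0.07 -0.39 -0.02] turn [-0.2   0.01 -4.59] F [-0.1  3.8 -1.2] q [-0.1   0.12  1.89  0.02  1.14  0.03]
th 40.0 t 15.85 shift [ 0.06 -0.47 -0.02] turn [-0.2   0.02 -5.59] F [-0.1  3.8 -1.2] q [-0.1   0.12  1.89  0.02  1.14  0.03]
th 34.0 t 15.85 shift [ 0.04 -0.55 -0.02] turn [-0.2   0.03 -6.59] F [-0.1  3.8 -1.2] q [-0.1   0.12  1.89  0.02  1.14  0.03]
0.24 [269. 333.] [0.5156 0.018  0.16  ]
```

Working (3.8 N reaction force). I'll go on along the arc.

```bash
python3 -m creep '[[[0.02,-0.08,0],[-0.1,0,-0.6],0],[[0.02,-0.08,0],[-0.1,0,-1],0],[[0.02,-0.08,0],[0,0,-1],0],[[0.01,-0.08,0],[0,0,-1],0],[[0,-0.08,0],[0,0,-1],0],[[-0.01,-0.08,0],[0,0,-1],0],[[-0.02,-0.08,0],[0,0,-1],0]]'; python3 kp.py .147 0 40 34 28 22 16 10 4 0|tail -n +3
```

```text
time: 16.65
tcp_pos: [0.5437, 0.0006, 0.1516]
eef_rot: [-2.935, -1.116, -0.018]
ft_force: [1.1, 1.7, -1.7]
grip_width: 0.004
th 40.0 t 16.65 shift [-0.11  0.06 -0.11] turn [-0.06  0.09  1.09] F [ 1.1  1.7 -1.7] q [-0.13  0.12  1.88  0.01  1.13  0.71]
th 34.0 t 16.65 shift [-0.12 -0.02 -0.11] turn [-0.05  0.09  0.09] F [ 1.1  1.7 -1.7] q [-0.13  0.12  1.88  0.01  1.13  0.71]
th 28.0 t 16.65 shift [-0.15 -0.09 -0.11] turn [-0.05  0.1  -0.91] F [ 1.1  1.7 -1.7] q [-0.13  0.12  1.88  0.01  1.13  0.71]
th 22.0 t 16.65 shift [-0.18 -0.16 -0.11] turn [-0.04  0.1  -1.91] F [ 1.1  1.7 -1.7] q [-0.13  0.12  1.88  0.01  1.13  0.71]
th 16.0 t 16.65 shift [-0.22 -0.23 -0.11] turn [-0.04  0.1  -2.91] F [ 1.1  1.7 -1.7] q [-0.13  0.12  1.88  0.01  1.13  0.71]
th 10.0 t 16.65 shift [-0.26 -0.29 -0.11] turn [-0.03  0.1  -3.91] F [ 1.1  1.7 -1.7] q [-0.13  0.12  1.88  0.01  1.13  0.71]
th 4.0 t 16.65 shift [-0.32 -0.35 -0.11] turn [-0.02  0.11 -4.91] F [ 1.1  1.7 -1.7] q [-0.13  0.12  1.88  0.01  1.13  0.71]
th 0.0 t 16.65 shift [-0.35 -0.39 -0.11] turn [-0.02  0.11 -5.58] F [ 1.1  1.7 -1.7] q [-0.13  0.12  1.88  0.01  1.13  0.71]
```

```bash
python3 -m creep '[[[-0.12,-0.03,-0.1],[0,0.1,0],0],[[-0.05,-0.07,0],[0,0,-1],0],[[-0.05,-0.07,0],[0,0,-1],0],[[-0.06,-0.07,0],[0,0,-1],0],[[-0.07,-0.06,0],[0,0,-1],0],[[-0.07,-0.06,0],[0,0,-1],0]]'; python3 kp.py .147 0 10 4 0 -4 -8|tail -n +3
```

```text
time: 17.25
tcp_pos: [0.5347, -0.0158, 0.1524]
eef_rot: [3.121, 0.32, 0.031]
ft_force: [2.0, 0.4, -1.8]
grip_width: -0.004
th 10.0 t 17.25 shift [-0.04  0.12 -0.13] turn [0.01 0.2  1.08] F [ 2.   0.4 -1.8] q [-0.16  0.1   1.91  0.    1.12  1.2 ]
th 4.0 t 17.25 shift [-0.09  0.06 -0.13] turn [0.02 0.19 0.08] F [ 2.   0.4 -1.8] q [-0.16  0.1   1.91  0.    1.12  1.2 ]
th 0.0 t 17.25 shift [-0.13  0.02 -0.13] turn [ 0.03  0.19 -0.59] F [ 2.   0.4 -1.8] q [-0.16  0.1   1.91  0.    1.12  1.2 ]
th -4.0 t 17.25 shift [-0.17 -0.01 -0.13] turn [ 0.04  0.19 -1.26] F [ 2.   0.4 -1.8] q [-0.16  0.1   1.91  0.    1.12  1.2 ]
th -8.0 t 17.25 shift [-0.21 -0.04 -0.13] turn [ 0.04  0.19 -1.92] F [ 2.   0.4 -1.8] q [-0.16  0.1   1.91  0.    1.12  1.2 ]
```

```bash
python3 -m creep '[[[-0.1,0.02,-0.13],[0,0.1,-0.5],0],[[-0.08,0,0],[0,0,0],0]]'; python3 kp.py .147 0 0|tail -n +3; python3 -m creep '[[[-0.08,0,0],[0,0,0],0]]';python3 kp.py .147 0 0|tail -n +3; python3 -m creep '[[[-0.08,0,0],[0,0,0],0]]'; python3 kp.py .147 0 0|tail -n +3
```

```text
time: 17.45
tcp_pos: [0.5308, -0.0167, 0.1496]
eef_rot: [3.125, 0.244, 0.028]
ft_force: [2.7, 0.9, -2.4]
grip_width: 0.001
th 0.0 t 17.45 shift [-0.03  0.05 -0.07] turn [ 0.06  0.17 -0.13] F [ 2.7  0.9 -2.4] q [-0.16  0.09  1.92 -0.    1.11  1.25]
time: 17.55
tcp_pos: [0.5295, -0.017, 0.1503]
eef_rot: [3.123, 0.249, 0.036]
ft_force: [9.1, 1.1, -6.2]
grip_width: -0.0
th 0.0 t 17.55 shift [ 0.    0.05 -0.08] turn [ 0.06  0.22 -0.16] F [ 9.1  1.1 -6.2] q [-0.16  0.09  1.92 -0.    1.11  1.25]
time: 17.65
tcp_pos: [0.5294, -0.0171, 0.1509]
eef_rot: [3.122, 0.253, 0.05]
ft_force: [10.6, 1.2, -8.2]
grip_width: -0.0
th 0.0 t 17.65 shift [ 0.    0.06 -0.1 ] turn [ 0.06  0.31 -0.18] F [10.6  1.2 -8.2] q [-0.16  0.08  1.93 -0.    1.1   1.25]
```

```bash
python3 -m creep '[[[-0.14,0,0],[0,0,0],0]]'; python3 -m creep '[[[0.2,0,0],[0,0,0],0],[[0.3,-0.1,0.2],[0,0,0],0],[[0.2,-0.2,0.7],[0,0,0],0],[[0,-0.7,0.9],[0,0,0],0],[[0,-0.7,0.9],[0,0,0],0],[[0,-0.7,0.5],[0,0,0],0],[[0,-0.5,0],[0,0,0],0],[[0,0,0],[0,0,0],0]]'
python3 - <<'E'
from st import *
c=cam("wrist"); im=bot.snapshot("wrist"); save(im,"w6.png"); sc=bot.snapshot("scene"); save(sc,"s6.png"); sd=bot.snapshot("side"); save(sd,"d6.png")
print(bot.read_state()["tcp_pos"])
for n,cm in (("scene",S),("side",D),("wrist",c)):
    for l,z in [("slug",.123),("keeper_pin",.16),("keeper_pivot",.138)]:
        for d in bot.mark_of(n,l)[:4]: print(n,l,round(d["score"],2),np.round(d["at"]),at_z(cm,d["at"],z).round(3))
v[3]=0; print("expected closed pin",pt("pin",v).round(3),proj(c,[pt("seat",v)])[0])
def crop(im,cm,w):
    x,y=map(int,proj(cm,pt("seat",v)-[0,.03,0])[0]); y=min(max(y,w),480-w); x=min(max(x,w),640-w); return cv2.resize(im[y-w:y+w,x-w:x+w],(400,400),interpolation=2)
save(np.hstack([crop(sc,S,65),crop(sd,D,65)]),"fin.png")
E
```

```text
time: 17.75
tcp_pos: [0.5291, -0.0172, 0.152]
eef_rot: [3.12, 0.256, 0.073]
ft_force: [17.9, 1.5, -10.8]
grip_width: -0.002
time: 18.55
tcp_pos: [0.5495, -0.1372, 0.2836]
eef_rot: [3.117, 0.294, 0.041]
ft_force: [-0.0, 0.8, -0.3]
grip_width: 0.001
[ 0.549327   -0.13417414  0.2821841 ]
scene slug 0.9 [349. 237.] [ 0.528 -0.026  0.123]
scene slug 0.87 [464. 282.] [0.534 0.218 0.123]
scene slug 0.74 [422. 321.] [0.666 0.187 0.123]
scene keeper_pin 0.69 [357. 219.] [ 0.509 -0.019  0.16 ]
scene keeper_pin 0.25 [348. 234.] [ 0.566 -0.009  0.16 ]
scene keeper_pivot 0.64 [367. 229.] [0.501 0.    0.138]
side slug 0.85 [263. 373.] [0.549 0.371 0.123]
side slug 0.82 [290. 337.] [0.539 0.275 0.123]
side slug 0.69 [349. 255.] [ 0.515 -0.022  0.123]
side slug 0.62 [349. 253.] [ 0.517 -0.031  0.123]
side keeper_pin 0.62 [350. 244.] [ 0.509 -0.013  0.16 ]
side keeper_pivot 0.62 [346. 256.] [0.513 0.004 0.138]
wrist slug 0.93 [200. 243.] [ 0.519 -0.037  0.123]
wrist slug 0.73 [ 30. 266.] [0.467 0.121 0.123]
wrist slug 0.7 [ 60. 140.] [0.586 0.092 0.123]
wrist keeper_pin 0.97 [159. 255.] [ 0.514 -0.016  0.16 ]
wrist keeper_pivot 0.8 [143. 250.] [0.508 0.007 0.138]
expected closed pin [ 0.514 -0.016  0.16 ] [199.13042203 242.23960134]
```

View pics/fin.png

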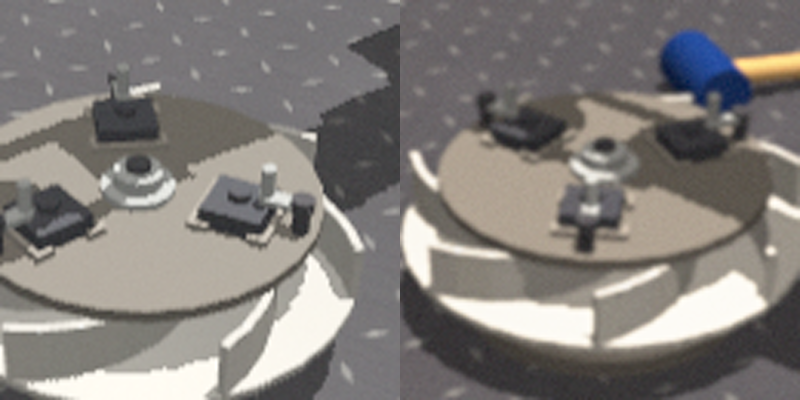

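The keeper lies radially over the slug, just like the other two. The wrist camera puts its pin at (0.514, -0.016), which matches the closed prediction. I'm handing in.

```bash
python3 -c "
from workcell import bot
print(bot.finish_job())"
```

```text
the job is handed in; nothing more can be done
None
```

The slug is in the empty seat, boss up, with its keeper swung round to the stop. I handed the job in at about 20 s on the robot's clock, well under the 54 s limit.

**What I did:** I gripped the dark slug by its edges with the tool tilted 60°, lifted it out of the rack and turned it 90°. I lowered it into the seat until it touched the floor and released it there. Then I pushed the keeper pin round its arc with shut fingers and backed away.

**Last checks:**
- **Slug:** the close wrist view after release showed it inside the lip on all four sides, lying flat and boss up, resting against the -y side.
- **Keeper:** it stopped moving at the predicted closed angle. The push force rose to about 18 N sideways (21 N in all) with no further movement. The wrist camera then put its pin at (0.514, -0.016), exactly the predicted closed position, and the scene and side views agreed within about 5 mm.
- **Other things:** the two fitted slugs and their keepers look unchanged in the last views. I did not go near the collar or the mallet, but I did not re-measure them.

**What disagreed:**
- **Slug height in the hand:** a rough wrist-camera estimate put it about 6 mm lower in the hand than the grasp implied. The scene and side views and the height at contact with the seat floor supported the grasp value.
- **Highest contact force:** about 39 N (37 N of it upward), through the fingers or slug, while seating it.

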